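# Check the belt tensioner's spring against its scale clip

## Robot

A 6-joint arm with a two-finger parallel gripper is mounted at the origin on the work surface. World frame = base frame: x ahead of the robot, y to its left, z up, the work surface at z = 0. Lengths are in m, angles in degrees, forces in N, time in s.
With the tool pointing down it reaches from about 0.35 to 0.925 m from the base axis. Payload 6.4 kg.
Tool frame: the origin (TCP) lies on the centre line of the jaws, within the pads' length; the fingertips stand 22 mm ahead of it and the grasp point (between the pads) lies 3 mm ahead of it (manip.tips_ahead is the distance from the TCP to the fingertips, in m); x points along the fingers, z is the direction in which the jaws open and shut, and the axes are right-handed (so a half turn about x gives the same grasp; the last joint's range is limited). The gripper opens to 94 mm and grips with 3 to 60 N. Pads are 16 mm wide; open, the fingers measure 119 mm over their backs; the gripper's body (75 mm by 177 mm) begins 78 mm behind the grasp point.
Start: joints at [-83.658, 14.043, 89.255, -0, 76.702, -9.975], TCP at [0.183, -0.624, 0.227] pointing down, gripper open.
Joint ranges: [-179.41, 179.41], [-58.25, 129.5], [7.25, 145.43], [-54.29, 234.29], [11.92, 165.04], [-157.13, 157.13]. Speed limits (degrees/s): [147.25, 147.25, 180, 180, 180, 180].

## Interface

Orientations are given as [roll, pitch, yaw] about the fixed x, y, z axes, in that order (R = Rz(yaw) Ry(pitch) Rx(roll)).
In Python, from workcell import manip gives the robot as it stands. The module is installed in compiled form; this text tells all that it offers.
- The arm moves only by the shell command python3 -m creep 'ROWS' [FORCE]. ROWS is JSON, one flat list of numbers, 7 for each row, row after row: the turn, a rotation vector about the tool's x, y, z in rad, then the shift along the tool's x, y, z in m, then the gripper's target within -1 to 1 (shut at 1, half-way at 0, fully open at -1). In form: [rx, ry, rz, dx, dy, dz, claw, rx, ry, rz, dx, dy, dz, claw, ...]. A call has 1 to 12 rows; each row shifts and turns the pose as measured when the row begins, along the tool's axes as they then stand; what a row does not reach is not made up. A row lasts 1/10 s, in which the tool goes at most 50 mm and 8.59 degrees, less where a joint would pass 70% of its speed; a pose out of reach is approached as far as the arm can. A call is refused whole if a number of a shift passes 0.05 or a number of a turn 0.15, either way. A call with a gripper value outside its range is refused whole. The fingers move at their own pace and stop on an object; FORCE is the grip in N (left out, the last holds). Time passes only in rows, so rows that do not move let the fingers close. It gives the time, the measured TCP pose, the force and the opening at its end, in the units of the state.
- manip.state(): the state, without advancing time (a new reading comes with each control period).
- manip.get_image(name): name is "scene" or "top"; returns (picture, depth): 420x560x3 uint8, red, green, blue; 420x560 float32, m along the optical axis (not along the pixel's ray), 0 where there is no reading.
- manip.calibration(name): a dict with "fx", "fy", "cx", "cy" (pixels), "R" (3x3) and "t" (3): a world point X has camera coordinates R X + t. Camera axes: x right, y down, z forward; pixel columns grow to the right and rows downward; lengths in m; the calibration is good to about 2 mm. A picture is of the moment at which its call begins. calibration takes no time and is no camera call.
- manip.finish_job(): hands the job in, once; it reports no verdict.
The state is a dict: "t": time; "q": joint angles; "joint_velocities": joint speeds; "joint_efforts": joint torques, N m; "tcp_pos": TCP position; "orientation": TCP orientation; "ft_force": force on the tool from outside, world axes, zero at the start; "wrist_torque": the same for the moment, N m; "opening": finger opening in m.
Only numpy, scipy, OpenCV 4.12 (cv2) and the standard library are available. Lean on these libraries where they do the work, as an engineer would, in place of code of your own. Each camera call takes 0.05 s, during which the arm holds its last target. There are 200 camera calls.

## Task

Check the spring of the larger belt tensioner, the one with a forked clip on its scale: push its roller round against the spring until the pointer's tip stands between the two prongs of the clip, hold it there for at least one second, then let the arm return to its stop. Leave the clip where it is set and do not disturb the smaller tensioner.

Things in the scene. Friction and masses are not known exactly. Their poses are not given: they have to be found in the camera images.
- tens_roller (a point): Larger tensioner's upright aluminium roller on its steel arm, 26 mm wide (32 mm at its lowest 3 mm), does not spin, 33 to 79 mm above the table; point: its centre, at 56 mm. x: outwards along the arm, z up. Pivot 90 mm away along -x (hub radius 22, top 47 mm). Starts on its stop; pushed along +y it turns counter-clockwise from above, at most 74 deg; 2 N there, 5 to 7 N at the clip. Springs back.
- tens_pointer (a point): Tip of the larger tensioner's thin black pointer, the arm's straight extension over the aluminium scale: 140 mm from the pivot, 50 mm beyond the roller's axis, 25 mm above the table. x as for the roller. At rest it points away from the robot and to the right. All of this unit but roller and hub is lower than 34 mm, so fingertips at 40 to 50 mm sweep clear. Its base is fixed.
- notch (a point): Middle of the 32 mm gap between the two prongs of the black clip on the larger tensioner's scale, at the pointer tip's radius (140 mm) and height (25 mm): where the tip must stand. Prongs are 8 mm wide, 5 mm outside the tip's path, tops at 30 mm. x: outwards from the pivot. Set 28 to 58 deg counter-clockwise of the arm's rest; stays unless pushed with a few newtons.
- spare_roller (a point): Centre of the roller of the smaller tensioner, which is to be left alone: shorter arm (62 mm from pivot to roller), fatter, lower roller (38 mm wide, top 59 mm above the table), smaller scale, no clip. The two units stand side by side in front of the robot, either one on the left.

How it is judged:
By the outcome, as a careful person would: the job done as asked, in the order asked, and still so for the second after the job is handed in, with the robot touching nothing.
It also fails if it takes over 45 s, if anything falls off the work surface, if the arm or the gripper's body presses on something with over 40 N, if the wrist force passes 120 N, or if a joint passes its speed limit or range.

## Working session

There is one attempt and no reset: what is moved stays moved. The work goes in short steps, Python scripts to look and compute and a shell command to move; the robot and the scene stay as the last step left them, time stands still between calls to the robot, and variables do not carry over. Pictures are saved under pics/ and viewed, about 8 in all and at most 12, crops included, and the job is handed in when it is done.

```bash
mkdir -p pics
cat > h.py <<'E'
import numpy as np, cv2
from workcell import manip
def grab(n):
    im,d=manip.get_image(n); c=manip.calibration(n); np.savez(''+n+'.npz',im=im,d=d); return im,d,c
def ray(c,u,v,z):
    "world point on pixel ray at height z"
    R=np.array(c['R']);t=np.array(c['t']);o=-R.T@t
    r=R.T@np.array([(u-c['cx'])/c['fx'],(v-c['cy'])/c['fy'],1]); return o+r*(z-o[2])/r[2]
def pix(c,X):
    p=np.array(c['R'])@np.array(X)+np.array(c['t']); return c['fx']*p[0]/p[2]+c['cx'],c['fy']*p[1]/p[2]+c['cy']
E
python3 - <<'E'
from h import *
for n in('top','scene'):
    im,d,c=grab(n); cv2.imwrite(f'pics/{n}0.png',im[...,::-1]); print(n,c)
print(manip.state())
E
```

```text
top {'fx': 403.3232766789764, 'fy': 403.3232766789764, 'cx': 282.58542864234465, 'cy': 206.39066809577122, 'R': array([[ 0.14325929, -0.98967797,  0.0037809 ],
       [-0.96835916, -0.14096008, -0.20593882],
       [ 0.20434607,  0.02584138, -0.97855756]]), 't': array([-0.12948425,  0.59418966,  0.71207051])}
scene {'fx': 494.7073340894484, 'fy': 494.7073340894484, 'cx': 268.10439940833874, 'cy': 212.40641749015515, 'R': array([[ 0.86465575,  0.502118  , -0.01574673],
       [ 0.42274424, -0.74419159, -0.51717133],
       [-0.27139962,  0.44051833, -0.85573702]]), 't': array([-0.50508825, -0.23920274,  1.19198625])}
{'t': 0.1, 'q': array([-8.36579048e+01,  1.40791910e+01,  8.93172650e+01,  5.05252495e-04,
        7.67037108e+01, -9.97455943e+00]), 'joint_velocities': array([-0.07062434, -0.18099768, -0.17248574, -0.04054914,  0.01182267,
       -0.03742192]), 'joint_efforts': array([ 5.56681589e-04, -4.16914737e+01, -3.15525770e+01,  6.86816080e-02,
        3.09621845e-02, -4.94854862e-05]), 'tcp_pos': array([ 0.1825724 , -0.62330274,  0.22647209]), 'orientation': array([169.74430023,  89.89983198,  96.06083824]), 'ft_force': array([0.26547268, 0.16475619, 0.89980954]), 'wrist_torque': array([ 0.01082402, -0.01230723,  0.02426511]), 'opening': 0.09411878425823478}
```

View pics/top0.png

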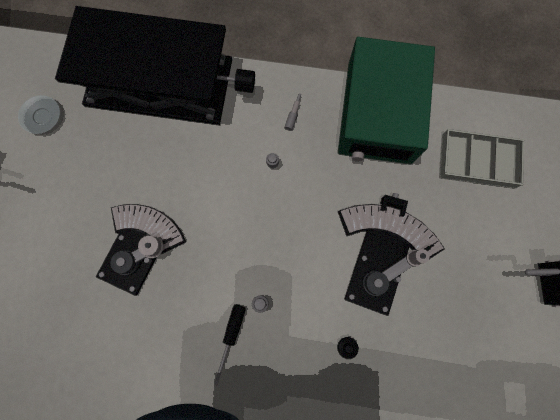

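View pics/scene0.png

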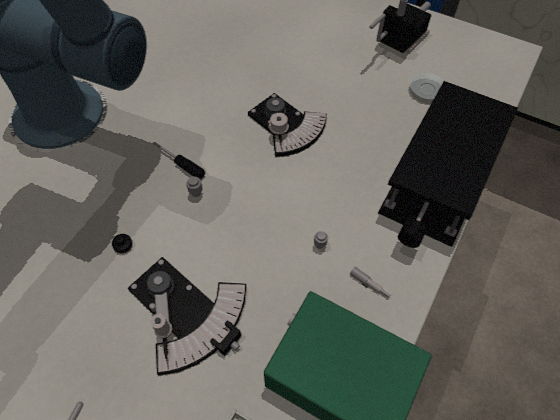

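The larger unit is the right-hand one in the top view: hub about (377,283), roller (419,257), clip (394,203). The smaller unit is on the left, at about (122,262). I'll enlarge the larger one.

Run:
```python
from h import *
a=np.load('top.npz')['im'][185:320,330:460]; b=np.load('scene.npz')['im'][250:385,120:260]
f=lambda x:cv2.resize(x,(0,0),fx=4,fy=4,interpolation=cv2.INTER_CUBIC)
a,b=f(a),f(b)[:,:280*2]
cv2.imwrite('pics/cropT.png',cv2.convertScaleAbs(a[...,::-1],alpha=1.5)); cv2.imwrite('pics/cropS.png',cv2.convertScaleAbs(b[...,::-1],alpha=1.5))
c=manip.calibration('top')
for n,u,v,z in(('hub',377,283,.047),('roller',419,257,.079),('clip',394,203,.025),('small hub',122,262,.04),('small rol',150,244,.059)): print(n,ray(c,u,v,z))
```

```text
hub [ 0.48942407 -0.23955079  0.047     ]
roller [ 0.54536831 -0.30392457  0.079     ]
clip [ 0.65370375 -0.26342542  0.025     ]
small hub [0.45909236 0.24680574 0.04      ]
small rol [0.49940987 0.19459487 0.059     ]
```

View pics/cropT.png

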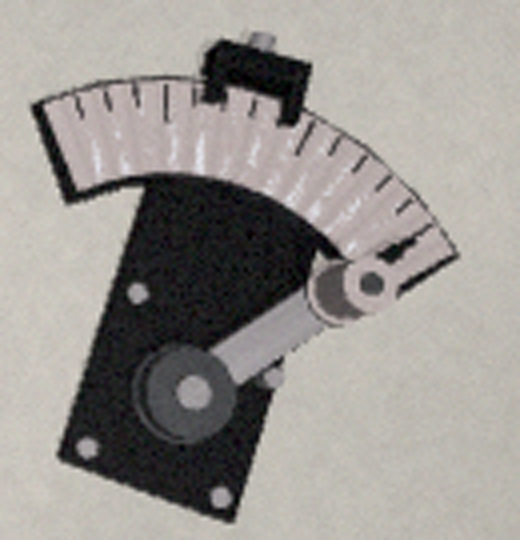

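View pics/cropS.png

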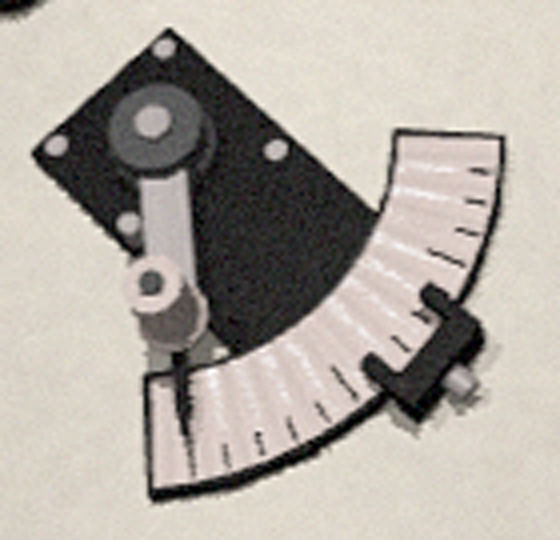

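Top crop: hub screw (195,392), roller top (372,284), pointer tip (414,241), prong ends (214,101) and (289,122). Scene crop: hub screw (152,121), roller top (150,282), pointer tip (187,432), prong ends (432,292) and (372,363).

Run:
```python
from h import *
P={}
for cam,u0,v0,pts in(('top',330,185,dict(hub=(195,392,.05),rol=(372,284,.079),tip=(414,241,.025),pL=(214,101,.03),pR=(289,122,.03))),
 ('scene',120,250,dict(hub=(152,121,.05),rol=(150,282,.079),tip=(187,432,.025),pL=(432,292,.03),pR=(372,363,.03)))):
    c=manip.calibration(cam); W={n:ray(c,u0+x/4-.4,v0+y/4-.4,z) for n,(x,y,z) in pts.items()}
    print(cam,{n:w.round(4) for n,w in W.items()})
    h=W['hub'];r=lambda n:(round(float(np.hypot(*(W[n]-h)[:2])),4),round(float(np.degrees(np.arctan2(*(W[n]-h)[1::-1]))),1))
    print({n:r(n) for n in W if n!='hub'})
s=manip.state();print(s['tcp_pos'],s['orientation'])
from scipy.spatial.transform import Rotation as R
print(R.from_euler('xyz',s['orientation'],degrees=True).as_matrix().round(3))
```

```text
top {'hub': array([ 0.4904, -0.2413,  0.05  ]), 'rol': array([ 0.5489, -0.3103,  0.079 ]), 'tip': array([ 0.5803, -0.3473,  0.025 ]), 'pL': array([ 0.6353, -0.2418,  0.03  ]), 'pR': array([ 0.63  , -0.2798,  0.03  ])}
{'rol': (0.0904, -49.7), 'tip': (0.1391, -49.7), 'pL': (0.1449, -0.2), 'pR': (0.1449, -15.4)}
scene {'hub': array([ 0.4916, -0.2433,  0.05  ]), 'rol': array([ 0.5481, -0.3104,  0.079 ]), 'tip': array([ 0.5818, -0.3473,  0.025 ]), 'pL': array([ 0.6418, -0.2427,  0.03  ]), 'pR': array([ 0.6362, -0.2829,  0.03  ])}
{'rol': (0.0876, -49.9), 'tip': (0.1376, -49.1), 'pL': (0.1501, 0.3), 'pR': (0.1499, -15.3)}
[ 0.1825724  -0.62330274  0.22647209] [169.74430023  89.89983198  96.06083824]
[[-0.     0.96   0.281]
 [ 0.002  0.281 -0.96 ]
 [-1.     0.    -0.002]]
```

Run:
```python
from h import *
for n in('top','scene'):
    c=manip.calibration(n);d=np.load(n+'.npz')['d'];v,u=np.mgrid[:420,:560]
    p=np.stack([(u-c['cx'])/c['fx']*d,(v-c['cy'])/c['fy']*d,d],-1)-np.array(c['t']); W=p@np.array(c['R'])
    m=(d>0)&(W[...,2]>.085)&(W[...,1]<-.05)&(W[...,1]>-.75)&(W[...,0]>.15)&(W[...,0]<.95)
    k,l=cv2.connectedComponents(m.astype('uint8'))
    for i in range(1,k):
        q=W[l==i]
        if len(q)>15: print(n,len(q),q.min(0).round(3),q.max(0).round(3))
```

```text
top 8023 [ 0.748 -0.3    0.085] [ 0.95  -0.139  0.102]
top 202 [ 0.537 -0.531  0.117] [ 0.554 -0.474  0.126]
scene 135 [ 0.219 -0.056  0.4  ] [ 0.256 -0.05   0.429]
scene 12543 [ 0.749 -0.3    0.085] [ 0.95  -0.139  0.105]
scene 137 [ 0.538 -0.501  0.116] [ 0.55  -0.474  0.127]
```

```bash
python3 -m creep '[-0.14,0,0,0,0,0,1,-0.14,0,0,0,0,0,1,-0.14,0,0,0,0,0,1,0,0,0,0,0.045,0,1,0,0,0,0,0.045,0,1,0,0,0,0,0.045,0,1,0,0,0,0,0.045,0,1,0,0,0,0,0.045,0,1,0,0,0,0,0.045,0,1,0,0,0,0,0.045,0,1,0,0,0,0,0.045,0,1,0,0,0,0,0.045,0,1]' 20
cat > w.py <<'E'
from h import *
from scipy.spatial.transform import Rotation as R
s=manip.state(); M=R.from_euler('xyz',s['orientation'],degrees=True).as_matrix(); p=s['tcp_pos']
def to(x,y,z,yaw):
    "shift in present tool axes, and turn about tool x, to TCP xyz with tool y at yaw deg"
    a=np.degrees(np.arctan2(M[1,1],M[0,1])); print('t',s['t'],'tcp',p.round(4),'y-ang',a.round(1),'F',s['ft_force'].round(1),'open',round(s['opening'],4))
    print('shift',(M.T@(np.array([x,y,z])-p)).round(4),'rx',np.radians(a-yaw).round(3),'tilt',M[:,0].round(3))
E
python3 -c "
from w import *
to(.514,-.340,.067,40.3)"
```

```text
t: 1.3
tcp_pos: [0.4922, -0.3469, 0.2211]
orientation: [158.9, 89.4, 109.7]
ft_force: [0.8, -0.2, -0.3]
opening: 0.0021
t 1.3 tcp [ 0.4922 -0.3469  0.2211] y-ang 40.8 F [ 0.8 -0.2 -0.3] open 0.0021
shift [0.1541 0.0204 0.0106] rx 0.009 tilt [-0.004  0.011 -1.   ]
```

```bash
python3 -m creep '[0.009,0,0,0.03,0.018,0.0106,1,0,0,0,0.045,0,0,1,0,0,0,0.045,0,0,1,0,0,0,0.03,0,0,1,0,0,0,0.004,0,0,1,0,0,0,0,0,0,1]'
python3 -c "
from w import *
to(.514,-.340,.067,40.3)
im,d,c=grab('scene'); cv2.imwrite('pics/s1.png',cv2.resize(im[200:400,60:300],(0,0),fx=3,fy=3)[...,::-1])"
```

```text
t: 1.9
tcp_pos: [0.5186, -0.3356, 0.063]
orientation: [147.9, 89.4, 98.8]
ft_force: [0.1, 0.3, 0.5]
opening: 0.0006
t 1.9 tcp [ 0.5186 -0.3356  0.063 ] y-ang 40.9 F [0.1 0.3 0.5] open 0.0006
shift [-0.004  -0.0063  0.0003] rx 0.01 tilt [-0.001  0.01  -1.   ]
```

View pics/s1.png

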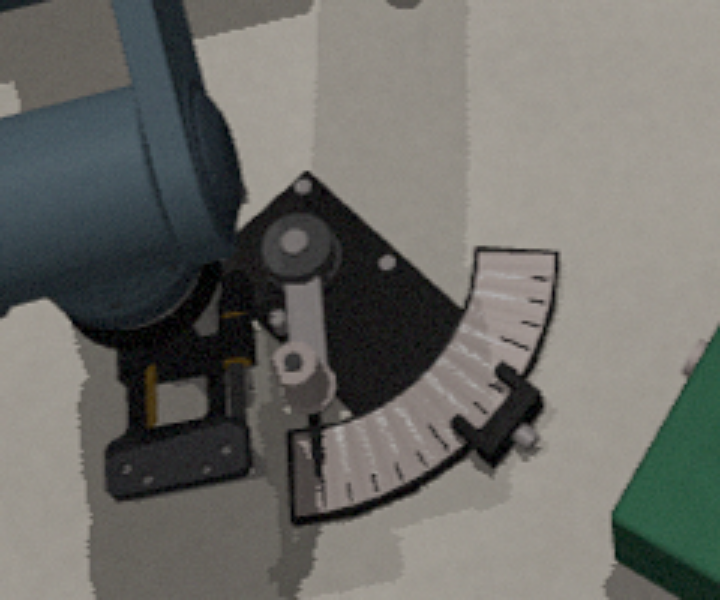

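```bash
python3 -m creep '[0,0,0,-0.004,0.016,0,1,-0.105,0,0,0,0.0095,0.0017,1,-0.105,0,0,0,0.0095,0.0017,1,-0.105,0,0,0,0.0095,0.0017,1,-0.105,0,0,0,0.0095,0.0017,1,-0.105,0,0,0,0.0095,0.0017,1,0,0,0,0,0,0,1]'
python3 -c "
from w import *
to(.5774,-.2749,.067,82.3)
im,d,c=grab('scene'); cv2.imwrite('pics/s2.png',cv2.resize(im[200:400,60:300],(0,0),fx=3,fy=3)[...,::-1])"
```

```text
t: 2.65
tcp_pos: [0.5705, -0.2965, 0.0799]
orientation: [-62.2, 89.4, -79.9]
ft_force: [-3.3, -3.4, -3.1]
opening: 0.0006
t 2.65 tcp [ 0.5705 -0.2965  0.0799] y-ang 72.2 F [-3.3 -3.4 -3.1] open 0.0006
shift [ 0.0127  0.0228 -0.0001] rx -0.176 tilt [ 0.002 -0.01  -1.   ]
```

View pics/s2.png

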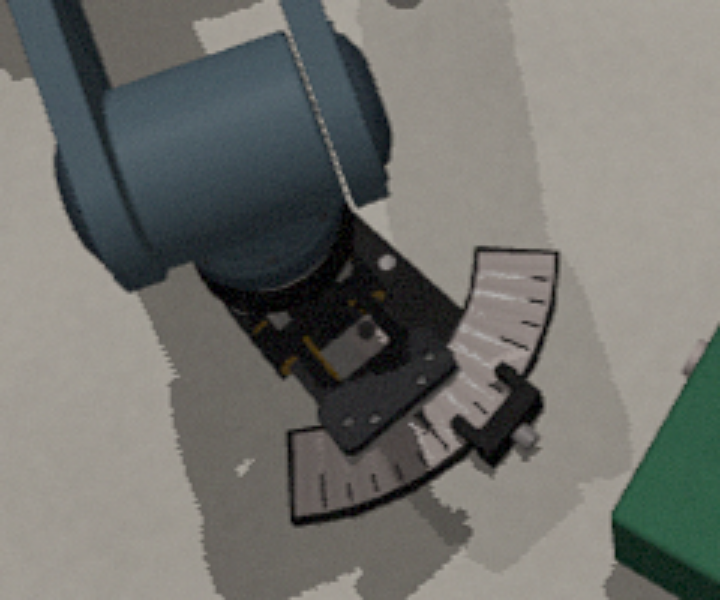

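```bash
python3 -m creep '[-0.06,0,0,0.008,0.007,0.001,1,-0.06,0,0,0.005,0.007,0.001,1,-0.05,0,0,0.003,0.007,0.001,1,0,0,0,0,0,0,1]'
python3 -c "
from w import *
to(.5774,-.2749,.067,82.3)
for n in('top','scene'):
    im,d,c=grab(n); q=pix(c,[.58,-.26,.03]); u,v=map(int,q); cv2.imwrite(f'pics/{n}3.png',cv2.resize(im[v-60:v+50,u-70:u+70],(0,0),fx=5,fy=5)[...,::-1]); print(n,u-70,v-60)"
```

```text
t: 3.1
tcp_pos: [0.5835, -0.2851, 0.0745]
orientation: [-54.5, 88.3, -62.8]
ft_force: [-1.8, -5.8, -3.7]
opening: 0.0005
t 3.1 tcp [ 0.5835 -0.2851  0.0745] y-ang 81.7 F [-1.8 -5.8 -3.7] open 0.0005
shift [ 0.0071  0.0094 -0.0076] rx -0.011 tilt [ 0.014 -0.027 -1.   ]
top 319 178
scene 123 254
```

View pics/scene3.png

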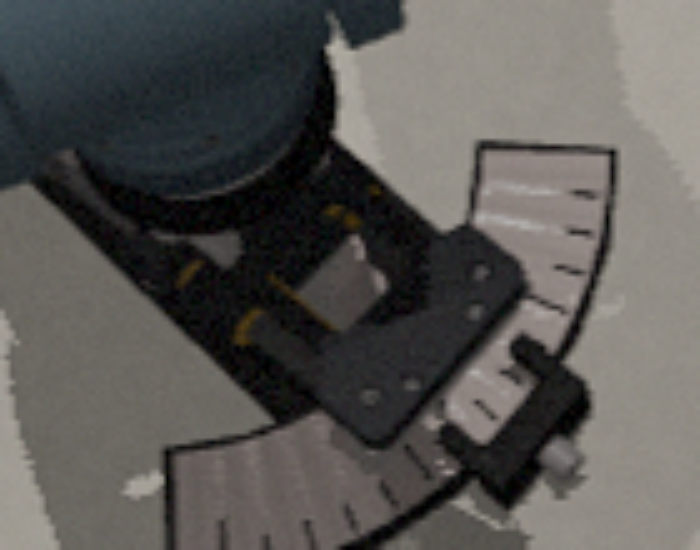

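View pics/top3.png

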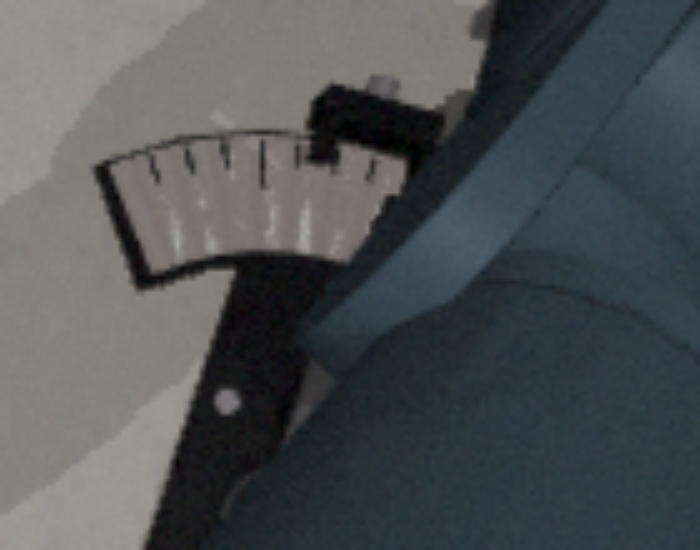

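Scene crop: the scale and both prongs are visible, prong tips about (450,435) and (525,350). The pointer is hidden under the gripper flange close to the right prong. The geometry puts it at −13.7°, with the notch centre at −7.7°, so it needs about 9 mm more.

```bash
python3 -m creep '[-0.01,0,0,0.003,0.0045,-0.002,1,0,0,0,0.003,0.004,-0.002,1,0,0,0,0.001,0.003,-0.001,1,0,0,0,0,0,0,1]'
python3 -c "
from w import *
to(.5774,-.2749,.067,82.3)
n=np.array([M[0,1],M[1,1]]);b=np.degrees(np.arctan2(n[1],n[0]));q=(.021-n@(np.array([.491,-.242])-p[:2]))/.09
print('arm angle',np.degrees(np.arcsin(q))+b-90)
im,d,c=grab('scene'); cv2.imwrite('pics/s4.png',cv2.resize(im[310:370,195:265],(0,0),fx=9,fy=9,interpolation=cv2.INTER_CUBIC)[...,::-1])
for a in(-15.4,-7.7,-.2):print(a,(np.array(pix(c,[.491+.14*np.cos(np.radians(a)),-.242+.14*np.sin(np.radians(a)),.025]))-[195,310])*9)"
```

```text
t: 3.6
tcp_pos: [0.5853, -0.282, 0.0763]
orientation: [-47.0, 87.0, -55.5]
ft_force: [-3.2, -5.5, -4.3]
opening: 0.0004
t 3.6 tcp [ 0.5853 -0.282   0.0763] y-ang 81.4 F [-3.2 -5.5 -4.3] open 0.0004
shift [ 0.0088  0.0061 -0.0092] rx -0.015 tilt [ 0.029 -0.043 -0.999]
arm angle -11.395774878275986
-15.4 [128.30131944 238.94020336]
-7.7 [195.46539533 169.01399892]
-0.2 [250.66127284  94.80818242]
```

View pics/s4.png

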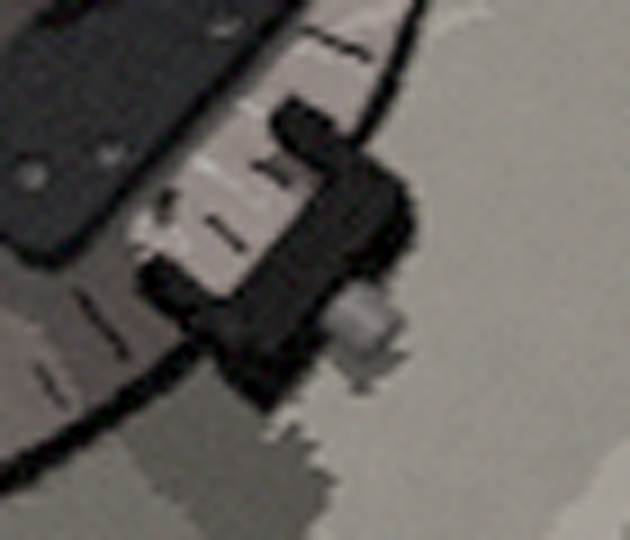

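Viewed 9 pictures so far. The pointer tip now shows at (166,206), inside the gap; prong tips are at (165,270) and (290,110), notch middle about (195,169). Under load each row loses roughly 2 mm, so I'm adding that to the rows.

```bash
cat > a.py <<'E'
from w import *
to(.5774,-.2749,.067,82.3)
n=np.array([M[0,1],M[1,1]]);b=np.degrees(np.arctan2(n[1],n[0]));q=(.021-n@(np.array([.491,-.242])-p[:2]))/.09
print('arm angle',np.degrees(np.arcsin(q))+b-90,'fix ry,rz',(M.T@[0,0,-1]).round(3)[2]*-1,(M.T@[0,0,-1]).round(3)[1])
E
python3 -m creep '[-0.005,0.016,0.016,0.004,0.004,-0.003,1,-0.005,0.016,0.016,0.004,0.004,-0.003,1,-0.005,0.016,0.016,0.004,0.004,-0.003,1]'; python3 a.py
```

```text
t: 3.95
tcp_pos: [0.586, -0.278, 0.0748]
orientation: [-20.8, 89.4, -29.0]
ft_force: [1.3, -7.1, 4.2]
opening: 0.0009
t 3.95 tcp [ 0.586  -0.278   0.0748] y-ang 81.8 F [ 1.3 -7.1  4.2] open 0.0009
shift [ 0.0077  0.0019 -0.009 ] rx -0.009 tilt [ 0.009 -0.005 -1.   ]
arm angle -8.875478277950918 fix ry,rz 0.01 0.004
```

```bash
python3 -m creep '[-0.004,0.008,0.005,0.003,0.003,-0.003,1,-0.004,0.007,0.005,0.003,0.0025,-0.002,1,-0.002,0.006,0.004,0.003,0.0025,-0.002,1]'; python3 a.py
```

```text
t: 4.25
tcp_pos: [0.5863, -0.2772, 0.0748]
orientation: [-18.9, 89.6, -27.1]
ft_force: [-2.4, -5.7, 3.7]
opening: 0.0002
t 4.25 tcp [ 0.5863 -0.2772  0.0748] y-ang 81.8 F [-2.4 -5.7  3.7] open 0.0002
shift [ 0.0077  0.0011 -0.0092] rx -0.008 tilt [ 0.007 -0.004 -1.   ]
arm angle -8.38040636906554 fix ry,rz 0.007 0.003
```

```bash
python3 -m creep '[-0.003,0.006,0.004,0.003,0.0025,-0.002,1,-0.003,0.006,0.004,0.003,0.0025,-0.002,1,-0.003,0.006,0.004,0.003,0.0025,-0.002,1,-0.003,0.006,0.004,0.003,0.0025,-0.002,1]'; python3 a.py
python3 -c "
from h import *
im,d,c=grab('scene'); cv2.imwrite('pics/s5.png',cv2.resize(im[310:370,195:265],(0,0),fx=9,fy=9,interpolation=cv2.INTER_CUBIC)[...,::-1])"
```

```text
t: 4.65
tcp_pos: [0.5865, -0.2764, 0.0748]
orientation: [-33.4, 89.7, -41.6]
ft_force: [-0.7, -6.3, 3.1]
opening: 0.0005
t 4.65 tcp [ 0.5865 -0.2764  0.0748] y-ang 81.8 F [-0.7 -6.3  3.1] open 0.0005
shift [ 0.0077  0.0003 -0.0093] rx -0.008 tilt [ 0.004 -0.003 -1.   ]
arm angle -7.864782353181994 fix ry,rz 0.004 0.003
```

View pics/s5.png

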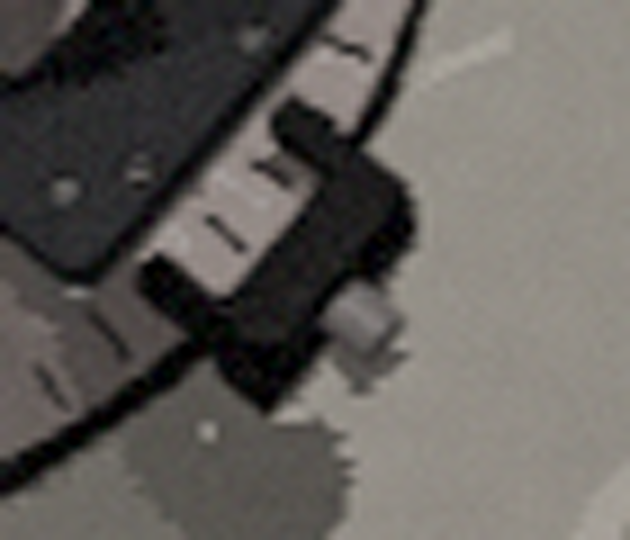

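The clip hasn't moved (prong tips still at (165,270) and (290,110)). The tip is just under the flange edge near (195,170), where the model puts it: −7.9° against −7.7°. Holding.

```bash
python3 -m creep '[-0.003,0.006,0.004,0.003,0.0023,-0.002,1,-0.003,0.006,0.004,0.003,0.0023,-0.002,1,-0.003,0.005,0.004,0.003,0.0023,-0.002,1,-0.003,0.005,0.004,0.003,0.0023,-0.002,1,-0.003,0.005,0.004,0.003,0.0023,-0.002,1]'; python3 a.py
```

```text
t: 5.2
tcp_pos: [0.5866, -0.2763, 0.0747]
orientation: [-42.7, 89.7, -50.9]
ft_force: [-1.3, -6.2, 3.2]
opening: 0.0005
t 5.2 tcp [ 0.5866 -0.2763  0.0747] y-ang 81.8 F [-1.3 -6.2  3.2] open 0.0005
shift [ 0.0077  0.0002 -0.0093] rx -0.008 tilt [ 0.003 -0.004 -1.   ]
arm angle -7.796273279663794 fix ry,rz 0.003 0.003
```

Rock steady; hold another 1.2 s.

```bash
python3 -m creep '[-0.003,0.005,0.004,0.003,0.0023,-0.002,1,-0.003,0.005,0.004,0.003,0.0023,-0.002,1,-0.003,0.005,0.004,0.003,0.0023,-0.002,1,-0.003,0.005,0.004,0.003,0.0023,-0.002,1,-0.003,0.005,0.004,0.003,0.0023,-0.002,1,-0.003,0.005,0.004,0.003,0.0023,-0.002,1,-0.003,0.005,0.004,0.003,0.0023,-0.002,1,-0.003,0.005,0.004,0.003,0.0023,-0.002,1,-0.003,0.005,0.004,0.003,0.0023,-0.002,1,-0.003,0.005,0.004,0.003,0.0023,-0.002,1,-0.003,0.005,0.004,0.003,0.0023,-0.002,1,-0.003,0.005,0.004,0.003,0.0023,-0.002,1]'; python3 a.py
```

```text
t: 6.4
tcp_pos: [0.5865, -0.2763, 0.0748]
orientation: [-32.3, 89.6, -40.4]
ft_force: [-1.2, -6.0, 3.5]
opening: 0.0004
t 6.4 tcp [ 0.5865 -0.2763  0.0748] y-ang 81.8 F [-1.2 -6.   3.5] open 0.0004
shift [ 0.0077  0.0002 -0.0093] rx -0.008 tilt [ 0.006 -0.005 -1.   ]
arm angle -7.801961751736556 fix ry,rz 0.006 0.004
```

```bash
python3 -m creep '[0.1,0.003,0.003,0.002,-0.007,-0.005,1,0.1,0.003,0.003,0.002,-0.008,-0.004,1,0.1,0.003,0.003,0.002,-0.008,-0.004,1,0.1,0.003,0.003,0.002,-0.008,-0.003,1]'; python3 a.py
```

```text
t: 6.8
tcp_pos: [0.5671, -0.3081, 0.0749]
orientation: [25.6, 89.2, -7.0]
ft_force: [-3.5, -1.5, 1.1]
opening: 0.0011
t 6.8 tcp [ 0.5671 -0.3081  0.0749] y-ang 57.4 F [-3.5 -1.5  1.1] open 0.0011
shift [ 0.008   0.0335 -0.0093] rx -0.435 tilt [ 0.014 -0.002 -1.   ]
arm angle -28.574766228716868 fix ry,rz 0.013 -0.006
```

```bash
python3 -m creep '[0.1,0.006,-0.002,0.001,-0.008,-0.004,1,0.1,0.006,-0.002,0.001,-0.008,-0.004,1,0.09,0.004,0,0.001,-0.009,-0.003,1,0,0.004,0,0,-0.010,-0.002,1,0,0,0,0,-0.012,0,1,0,0,0,0,-0.012,0,1]'; python3 a.py
```

```text
t: 7.4
tcp_pos: [0.5175, -0.3462, 0.0787]
orientation: [67.2, 89.4, 16.6]
ft_force: [-0.1, -0.4, -0.6]
opening: 0.0003
t 7.4 tcp [ 0.5175 -0.3462  0.0787] y-ang 39.4 F [-0.1 -0.4 -0.6] open 0.0003
shift [ 0.0125  0.0914 -0.0172] rx -0.749 tilt [ 0.01   0.003 -1.   ]
arm angle -66.5078232856788 fix ry,rz 0.004 -0.01
```

Free of the roller with zero force. Next I lift, back away and look.

```bash
python3 -m creep '[0,0,0,-0.01,-0.02,0,1,0,0,0,-0.045,-0.02,0,1,0,0,0,-0.045,-0.03,0,1,0,0,0,-0.03,-0.045,0,1,0,0,0,0,-0.045,0,1,0,0,0,0,-0.045,0,1,0,0,0,0,-0.045,0,1,0,0,0,0,0,0,1,0,0,0,0,0,0,1]'
python3 -c "
from h import *
a=grab('top')[0][170:330,320:480]; b=grab('scene')[0][240:400,110:270]
cv2.imwrite('pics/f.png',cv2.resize(np.hstack([a,b]),(0,0),fx=2.5,fy=2.5,interpolation=cv2.INTER_CUBIC)[...,::-1])"
```

```text
t: 8.3
tcp_pos: [0.3167, -0.5112, 0.2116]
orientation: [42.3, 89.1, -8.2]
ft_force: [1.0, 0.4, -0.4]
opening: 0.0002
```

View pics/f.png

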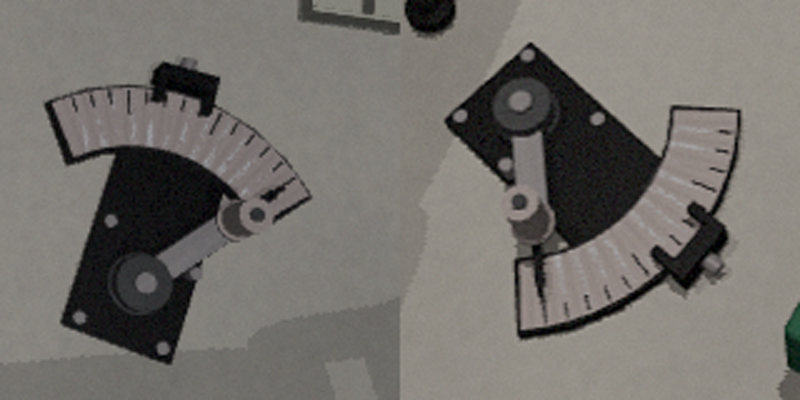

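The arm is back on its stop: roller at (257,214) in the top half, same spot as at the start. The clip is unmoved, with its prongs at (158,97) and (206,110).

```bash
python3 -c "
from workcell import manip
print(manip.finish_job())"
```

```text
the job is handed in; nothing more can be done
None
```

I pushed the larger tensioner's roller round about 42° with the closed fingertips and held it there for about 1.9 s. I then followed the arm back to its stop, backed away and handed the job in at about 8.4 s.

- **At the notch:** The tool pose put the arm at −7.8°, with the notch centre measured at about −7.7°. It stayed steady through the hold, at about 6 N, which fits the 5 to 7 N given.
- **Not seen directly:** The gripper hid the pointer tip during the hold, so its place there comes from geometry. In the last view before the hold, the tip was inside the gap and matched the prediction within about 1 mm.
- **After release:** The last pictures show the arm back on its stop and the clip where it was. The robot is well clear, with only about 1 N on the force sensor, which is its noise level.
- **Smaller tensioner:** The robot never went near it. I did not check it again in the last picture.

Under load, each row of the push fell about 2 mm short and the tool drifted up by about 10 mm. I compensated for this by adding to the rows.

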